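# Free the seized valve under the filter funnel

### The job

The filter funnel on the bench will not drain because its valve has seized shut. Grip the bar knob of the valve on the funnel's pipe, break it loose with a short firm twist anticlockwise (seen from above) and turn it on the quarter turn until the bar lies along the pipe, then let go. Leave the other two valves, at the dial gauge and at the amber bottle, shut.

Things in the scene. Friction and masses are not known exactly. Their poses are not given: they have to be found in the camera images.
- funnel_knob_grip (a point): On the upright axis of the knob to turn, 79 mm above the bench. The knob: a black upright bar 56 mm long, 14 thick, 36 high (58 to 94 mm above the bench), to be pinched across its thickness; x along the bar, y across it, z up, turning with it. Brass valve and steel pipe below end at 52 mm. On this pipe's end, 160 mm from the knob's axis, is the open steel funnel, 80 mm wide, top at 122 mm.
- funnel_knob (a joint): Its angle, rad: 0 = shut, bar square across the pipe (the start); grows anticlockwise from above to a stop at 1.57 = open, bar along the pipe. Seized: about 0.35 N m breaks it loose (grip firmly, with 25 N or more); the drag fades over the first 30 degrees to about 0.03 N m, then it turns freely and stays where left. No clockwise turn from shut.
- gauge_knob (a joint): Knob angle (as above, but easy to turn) of a like station that carries a round white dial gauge 68 mm wide, top below 125 mm; shut at the start, to stay so. Each of the three stations is a bolted-down aluminium plate 280 x 80 mm with a level pipe and a brass valve with the same bar knob; their order and directions vary.
- trap_knob (a joint): Knob angle (as above, easy to turn) of the third station, which carries an amber bottle 64 mm wide with a white cap, top at 118 mm; shut at the start, to stay so.

How it is judged (in metres and radians):
On the way:
1. the funnel's valve has broken loose and is turning (value of joint funnel_knob above 0.4 rad), for 0.1 s.
At the end, for the whole second after the job is handed in: The funnel's valve is open, its bar knob along the pipe to within 20 degrees (joint above 1.22 rad), and the other two knobs are still shut (below 0.2 rad) (value of joint funnel_knob above 1.22 rad and value of joint each of gauge_knob, trap_knob below 0.2 rad); the robot touches nothing.
It fails at once if another station's valve was turned (value of joint any of gauge_knob, trap_knob above 0.25 rad).
It also fails if it takes over 32 s, if anything falls off the work surface, if the arm or the gripper's body presses on something with over 40 N, if the wrist force passes 120 N, or if a joint passes its speed limit or range.

### The arm

A 6-joint arm with a two-finger parallel gripper is mounted at the origin on the work surface. World frame = base frame: x ahead of the robot, y to its left, z up, the work surface at z = 0. Lengths are in m, angles in degrees, forces in N, time in s.
With the tool pointing down it reaches from about 0.4 to 0.825 m from the base axis. Payload 7 kg.
Tool frame: the origin (TCP) lies at the very end of the fingers, on their centre line; the grasp point (between the pads) lies 19 mm behind it (r.hold_point_z is the distance from the TCP to the grasp point, in m); x points along the fingers, y is the direction in which the jaws open and shut, and the axes are right-handed (so a half turn about x gives the same grasp; the last joint's range is limited). The gripper opens to 88 mm and grips with 3 to 60 N. Pads are 19 mm wide; open, the fingers measure 130 mm over their backs; the gripper's body (78 mm by 193 mm) begins 47 mm behind the grasp point.
Start: joints at [16.507, 20.546, 0.682, 0, -70.136, -16.507], TCP at [0.675, -0, 0.227] pointing down, gripper open.
Joint ranges: [-176.03, 176.03], [-82.01, 121.73], [-58.28, 71.71], [-173.87, 95.51], [-174.79, -0.11], [-173.66, 173.66]. Speed limits (degrees/s): [136.94, 136.94, 172.46, 180, 180, 180].

### API

Orientations are given as [roll, pitch, yaw] about the fixed x, y, z axes, in that order (R = Rz(yaw) Ry(pitch) Rx(roll)).
In Python, from plant import r gives the robot as it stands. The module is installed in compiled form; this text tells all that it offers.
- The arm moves only by the shell command python3 -m creep 'ROWS' [FORCE]. ROWS is JSON, a list of rows, each a list of 7 numbers: the turn, a rotation vector about the tool's x, y, z in rad, then the shift along the tool's x, y, z in cm, then the opening in per cent of the stroke, from 0 (shut) to 100 (fully open). In form: [[rx, ry, rz, x, y, z, fingers], ...]. A call has 1 to 8 rows; each row shifts and turns the commanded pose from where the row before left it, along the tool's axes as they then stand; what a row does not reach is not made up. A row lasts 1/10 s, in which the tool goes at most 50 mm and 8.59 degrees, less where a joint would pass 70% of its speed; a pose out of reach is approached as far as the arm can. A call is refused whole if a number of a shift passes 5 or a number of a turn 0.15, either way. A call with a gripper value outside its range is refused whole. The fingers move at their own pace and stop on an object; FORCE is the grip in N (left out, the last holds). Time passes only in rows, so rows that do not move let the fingers close. It gives the time, the measured TCP pose, the force and the opening at its end, in the units of the state.
- r.get_state(): the state, without advancing time (a new reading comes with each control period).
- r.capture(name): name is "scene" or "side" or "wrist"; returns (picture, depth): 400x640x3 uint8, blue, green, red; 400x640 float32, m along the optical axis (not along the pixel's ray), 0 where there is no reading.
- r.camera_info(name): a dict with "fovy" (degrees; the focal length in pixels is half the picture's height over the tangent of half this angle, whatever the lens; pixels are square), "cx", "cy" (the principal point, pixels), "camera_from_world" (4x4, takes a point from world to camera coordinates). Camera axes: x right, y down, z forward; pixel columns grow to the right and rows downward; lengths in m; the calibration is good to about 2 mm. A picture is of the moment at which its call begins: read the wrist's pose just before it. camera_info takes no time and is no camera call; for the wrist camera it gives the pose at the moment of the call.
- r.close_job(): hands the job in, once; it reports no verdict.
Trained networks look in the newest picture that a camera, given by its name, has taken for a name from the list of things; names that differ only in an ending like _2 or _b are one class to them, and where a whole thing is asked for, a point or a joint stands for the part that bears it (a point fixed in the world has none). Each returns a list of dicts, best first, with "score" (0 to 1); they miss things now and then, are a little off and sometimes report something else, mostly with a low value. They report only what shows in the picture. A call takes as long as a camera call.
- r.look_for(query, camera): "rect" ([left, top, right, bottom] in pixels, round what is visible of it).
- r.masks_of(query, camera): "pixels" (400x640 bool, what is visible of it) and "rect" ([left, top, right, bottom] in pixels, round what is visible of it).
The state is a dict: "time_s": time; "joints": joint angles; "qd": joint speeds; "joint_torque": joint torques, N m; "tcp_pos": TCP position; "eef_rot": TCP orientation; "contact_force": force on the tool from outside, world axes, zero at the start; "moment": the same for the moment, N m; "gripper_width": finger opening in m.
Only numpy, scipy, OpenCV 4.12 (cv2) and the standard library are available. Lean on these libraries where they do the work, as an engineer would, in place of code of your own. Each camera call takes 0.05 s, during which the arm holds its last target. There are 200 camera calls.

## Working session

There is one attempt and no reset: what is moved stays moved. The work goes in short steps, Python scripts to look and compute and a shell command to move; the robot and the scene stay as the last step left them, time stands still between calls to the robot, and variables do not carry over. Pictures are saved under pics/ and viewed, about 8 in all and at most 12, crops included, and the job is handed in when it is done.

```bash
mkdir -p pics
cat > h.py <<'E'
import numpy as np, cv2
from plant import r
def pts(cam,depth,mask=None):
    i=r.camera_info(cam); f=200/np.tan(np.radians(i["fovy"]/2))
    v,u=np.nonzero((depth>0) if mask is None else (mask&(depth>0)))
    d=depth[v,u]; P=np.c_[(u-i["cx"])*d/f,(v-i["cy"])*d/f,d,np.ones(len(d))]
    return (P@np.linalg.inv(i["camera_from_world"]).T)[:,:3],u,v
E
python3 - <<'E'
from h import *
p,d=r.capture("scene"); cv2.imwrite("pics/scene.png",p)
np.save("d.npy",d)
for q in ["funnel_knob_grip","funnel_knob","gauge_knob","trap_knob"]:
    for m in r.masks_of(q,"scene")[:3]:
        P,u,v=pts("scene",d,m["pixels"]); print(q,round(m["score"],2),m["rect"],np.median(P,0).round(3),len(P))
        K=P[(P[:,2]>.085)&(P[:,2]<.1)]
        if len(K)>5:
            (c,s,a)=cv2.minAreaRect((K[:,:2]*1000).astype(np.float32)); print("   top",np.round(c),np.round(s),round(a,1))
s=r.get_state(); print(s["tcp_pos"],s["eef_rot"],s["time_s"],s["gripper_width"])
E
```

```text
funnel_knob_grip 0.59 [344.1, 168.1, 362.2, 184.9] [0.5   0.221 0.076] 204
   top [496. 224.] [32. 12.] 77.2
funnel_knob 0.66 [342.3, 166.7, 358.8, 182.9] [0.5   0.221 0.075] 186
   top [497. 222.] [28. 11.] 76.3
gauge_knob 0.64 [302.9, 217.9, 320.4, 247.1] [ 0.544 -0.023  0.084] 372
   top [539. -18.] [15. 55.] 1.6
trap_knob 0.65 [216.3, 284.1, 246.4, 323.5] [ 0.54  -0.253  0.085] 675
   top [ 535. -249.] [15. 55.] 1.1
[ 6.74781962e-01 -4.37873472e-05  2.26103677e-01] [  97.48583184   89.95452215 -172.51851236] 0.25 0.08761606217326295
```

View pics/scene.png

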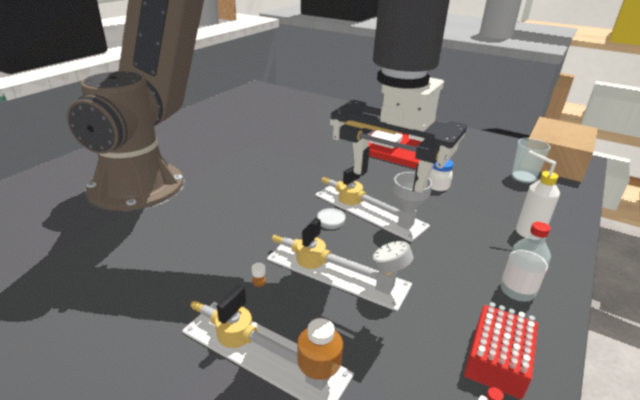

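The scene shows three parallel stations: the funnel is farthest (knob ~(350,180), funnel ~(412,187)), the gauge is in the middle, and the bottle is nearest. I'll take a closer look with the other cameras.

Run:
```python
from h import *
from scipy.spatial.transform import Rotation as R
s=r.get_state(); M=R.from_euler('xyz',s["eef_rot"],degrees=True).as_matrix(); print(M.round(2))
ims=[]
for c in ["side","wrist"]:
    p,d=r.capture(c); ims.append(p)
    for m in r.masks_of("funnel_knob",c)[:2]:
        P,u,v=pts(c,d,m["pixels"]); print(c,round(m["score"],2),m["rect"],np.median(P,0).round(3),len(P))
        K=P[(P[:,2]>.085)&(P[:,2]<.1)]
        if len(K)>5:
            (c_,s_,a)=cv2.minAreaRect((K[:,:2]*1000).astype(np.float32)); print("   top",np.round(c_),np.round(s_),round(a,1))
cv2.imwrite("pics/sw.png",cv2.resize(np.hstack(ims),(800,250)))
# plate bottom-layer fit near funnel station
d=np.load("d.npy");P,u,v=pts("scene",d)
k=(abs(P[:,1]-.22)<.06)&(P[:,2]>.1)&(P[:,2]<.13)&(P[:,0]>.6)&(P[:,0]<.72); print("funnel rim",np.median(P[k],0),k.sum())
```

```text
[[-0. -1.  0.]
 [-0.  0.  1.]
 [-1.  0. -0.]]
side 0.58 [268.4, 127.3, 274.4, 157.0] [0.492 0.217 0.09 ] 193
   top [494. 236.] [56. 13.] 79.2
funnel rim [0.64826546 0.18728853 0.11147653] 553
```

View pics/sw.png

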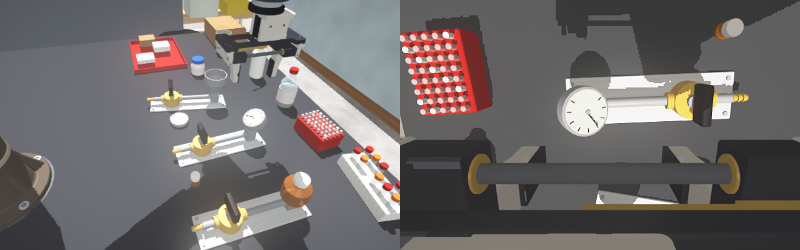

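Side view: the knob is at about (0.495, 0.22) and the pipe points about -11°. I'll move above it, turn to match, and look with the wrist camera.

```bash
python3 -m creep '[[0,0,0,0,2.6,3.9,100],[0,0,0,0,2.6,3.9,100],[0,0,0,0,2.6,3.9,100],[0,0,0,0,2.6,3.9,100],[0,0,0,0,2.6,3.9,100],[0,0,0,0,2.6,3.9,100],[0.1,0,0,0,0,0,100],[0.09,0,0,0,0,0,100]]' 40
cat > look.py <<'E'
from h import *
import sys
from scipy.spatial.transform import Rotation as R
p,d=r.capture("wrist"); cv2.imwrite(sys.argv[1],p)
P,u,v=pts("wrist",d)
k=(P[:,2]>.087)&(P[:,2]<.1)&(np.hypot(P[:,0]-.495,P[:,1]-.225)<.06)
print(k.sum())
if k.sum()>20:
    print(u[k].min(),u[k].max(),v[k].min(),v[k].max())
    print(cv2.minAreaRect((P[k,:2]*1000).astype(np.float32)), np.median(P[k],0))
for m in r.masks_of("funnel_knob","wrist")[:2]: print(m["score"],m["rect"])
s=r.get_state(); print(s["tcp_pos"],s["time_s"],s["contact_force"]); print(R.from_euler('xyz',s["eef_rot"],degrees=True).as_matrix().round(3))
E
python3 look.py pics/w1.png
```

```text
time_s: 1.25
tcp_pos: [0.518, 0.2356, 0.227]
eef_rot: [-32.7, 90.0, 46.4]
contact_force: [-0.0, 0.4, 0.6]
gripper_width: 0.0872
1077
344 360 152 217
((496.849365234375, 236.63046264648438), (55.207054138183594, 13.628851890563965), 79.49365234375) [0.49697367 0.23496605 0.09513499]
0.63 [340.2, 151.3, 363.1, 216.2]
[0.51865824 0.23453411 0.22677053] 1.35 [ 0.23363032  0.30032991 -0.11617162]
[[ 0.    -0.982  0.189]
 [ 0.     0.189  0.982]
 [-1.    -0.     0.   ]]
```

View pics/w1.png

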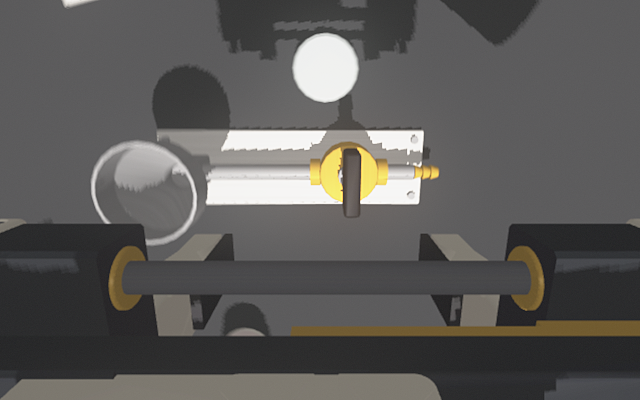

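The wrist view shows the knob bar at (352,183) and the funnel at (145,193). It agrees with the side camera: centre (0.497, 0.2366), and the jaws are aligned. Next I'll centre, descend and grip.

```bash
python3 -m creep '[[0,0,0,0,2.2,-0.2,100],[0,0,0,4,0,0,100],[0,0,0,4,0,0,100],[0,0,0,4,0,0,100],[0,0,0,3,0,0,100],[0,0,0,1.6,0,0,100],[0,0,0,0,0,0,100]]' 50
python3 - <<'E'
from h import *
p,d=r.capture("side"); cv2.imwrite("pics/s2.png",cv2.resize(p[60:220,160:400],(720,480)))
E
```

```text
time_s: 2.05
tcp_pos: [0.4959, 0.2346, 0.0581]
eef_rot: [142.8, 89.7, -138.0]
contact_force: [-0.5, 0.2, -0.3]
gripper_width: 0.0882
```

View pics/s2.png

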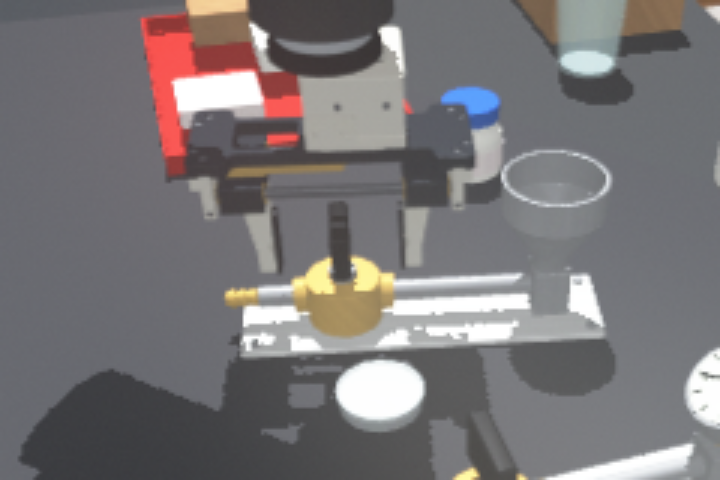

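The fingers straddle the bar, which sits at about (340,240) in the crop, and nothing else is close. Closing the fingers.

```bash
python3 -m creep '[[0,0,0,0,0,0.2,0],[0,0,0,0,0,0,0],[0,0,0,0,0,0,0],[0,0,0,0,0,0,0],[0,0,0,0,0,0,0],[0,0,0,0,0,0,0],[0,0,0,0,0,0,0],[0,0,0,0,0,0,0]]' 50
```

```text
time_s: 2.9
tcp_pos: [0.4973, 0.2381, 0.0605]
eef_rot: [143.5, 90.0, -137.4]
contact_force: [-0.0, -0.0, 0.4]
gripper_width: 0.0289
```

```bash
python3 -m creep '[[0,0,0,0,0,0,0],[0,0,0,0,0,0,0],[0,0,0,0,0,0,0],[0,0,0,0,0,0,0],[0,0,0,0,0,0,0],[0,0,0,0,0,0,0]]' 50
```

```text
time_s: 3.5
tcp_pos: [0.4963, 0.2383, 0.0605]
eef_rot: [109.2, 89.9, -171.6]
contact_force: [-6.1, 1.0, 2.8]
gripper_width: 0.0136
```

The bar is gripped at 13.6 mm. Now the firm twist anticlockwise, which is negative about the tool's x.

```bash
python3 -m creep '[[-0.1,0,0,0,0,0,0],[-0.14,0,0,0,0,0,0],[-0.14,0,0,0,0,0,0],[-0.14,0,0,0,0,0,0],[0,0,0,0,0,0,0]]' 60
python3 - <<'E'
from h import *
from scipy.spatial.transform import Rotation as R
s=r.get_state(); M=R.from_euler('xyz',s["eef_rot"],degrees=True).as_matrix()
print(np.degrees(np.arctan2(M[1,1],M[0,1])),s["contact_force"],s["moment"],s["gripper_width"])
p,d=r.capture("side"); cv2.imwrite("pics/s3.png",cv2.resize(p[60:220,160:400],(720,480)))
E
```

```text
time_s: 4.0
tcp_pos: [0.4962, 0.2382, 0.0605]
eef_rot: [76.4, 89.9, -174.4]
contact_force: [-5.4, 1.4, 2.7]
gripper_width: 0.0137
-160.81778179126215 [-5.4450578   1.37935039  2.72329202] [0.63480494 2.73869008 0.00833141] 0.013719513897038441
```

View pics/s3.png

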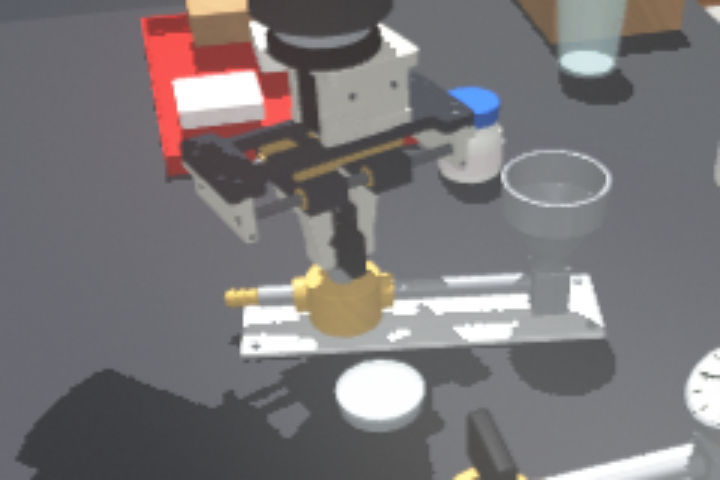

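The tool has turned 30° and the drag moment is near zero; the crop shows the bar turned with the jaws. Continuing to the full quarter turn.

```bash
python3 -m creep '[[-0.145,0,0,0,0,0,0],[-0.145,0,0,0,0,0,0],[-0.145,0,0,0,0,0,0],[-0.145,0,0,0,0,0,0],[-0.145,0,0,0,0,0,0],[-0.145,0,0,0,0,0,0],[-0.145,0,0,0,0,0,0],[0,0,0,0,0,0,0]]' 60
python3 - <<'E'
from h import *
from scipy.spatial.transform import Rotation as R
s=r.get_state(); M=R.from_euler('xyz',s["eef_rot"],degrees=True).as_matrix()
print(np.degrees(np.arctan2(M[1,1],M[0,1])),s["joints"],s["contact_force"],s["moment"],s["gripper_width"])
p,d=r.capture("side"); cv2.imwrite("pics/s4.png",cv2.resize(p[60:220,160:400],(720,480)))
E
```

```text
time_s: 4.85
tcp_pos: [0.4961, 0.238, 0.0605]
eef_rot: [23.6, 89.9, -169.1]
contact_force: [-6.7, 2.1, 4.8]
gripper_width: 0.0136
-102.6504333902513 [ 45.9854198   18.5586365  -26.892931    -0.08575808 -44.63436362
  31.42518262] [-6.7217716   2.12758024  4.81185832] [0.71329534 2.48219156 0.10925698] 0.013629978177106247
```

View pics/s4.png

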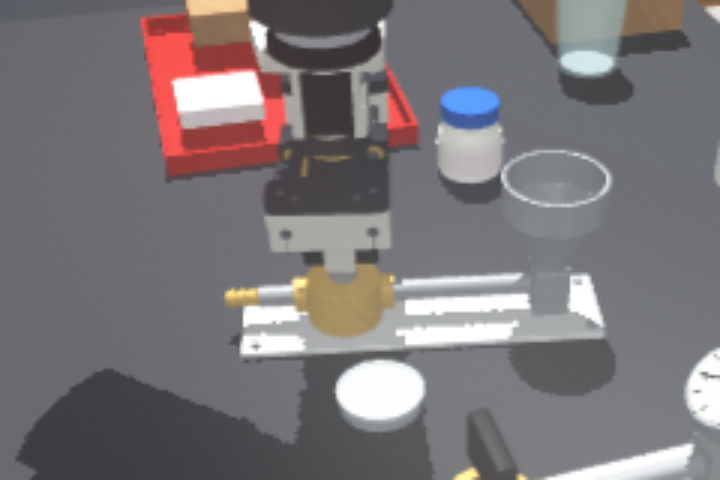

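The jaws are now square across the pipe, 88° from the start. Releasing and rising straight up.

```bash
python3 -m creep '[[0,0,0,0,0,0,100],[0,0,0,0,0,0,100],[0,0,0,0,0,0,100],[0,0,0,0,0,0,100],[0,0,0,0,0,0,100],[0,0,0,0,0,0,100],[0,0,0,0,0,0,100],[0,0,0,0,0,0,100]]'
python3 -m creep '[[0,0,0,-1,0,0,100],[0,0,0,-3,0,0,100],[0,0,0,-4,0,0,100],[0,0,0,-4,0,0,100],[0,0,0,-4,0,0,100],[0,0,0,-2,0,0,100],[0,0,0,0,0,0,100]]'
python3 look.py pics/w5.png
python3 - <<'E'
from h import *
p,d=r.capture("side"); cv2.imwrite("pics/s5.png",p[60:400,100:560])
for q,c0 in [("gauge_knob",(.539,-.018)),("trap_knob",(.535,-.249)),("funnel_knob",(.497,.2366))]:
    P,u,v=pts("side",d); k=(P[:,2]>.087)&(P[:,2]<.1)&(np.hypot(P[:,0]-c0[0],P[:,1]-c0[1])<.045)
    if k.sum()>20: print(q,cv2.minAreaRect((P[k,:2]*1000).astype(np.float32)))
E
```

```text
time_s: 5.7
tcp_pos: [0.4974, 0.2381, 0.0605]
eef_rot: [63.7, 90.0, -129.2]
contact_force: [0.0, 0.5, -0.3]
gripper_width: 0.0721
time_s: 6.4
tcp_pos: [0.4989, 0.2391, 0.2453]
eef_rot: [-129.3, 89.6, 37.8]
contact_force: [0.4, -0.1, 0.4]
gripper_width: 0.0877
963
321 336 155 216
((495.15863037109375, 236.62489318847656), (13.59852409362793, 55.26507568359375), 76.89984130859375) [0.49624042 0.23657641 0.09315529]
0.71 [319.0, 152.2, 336.1, 215.6]
[0.49725243 0.23813785 0.24136183] 6.5 [-0.5611     -0.05316494 -0.48739813]
[[ 0.001 -0.224 -0.975]
 [ 0.001 -0.975  0.224]
 [-1.    -0.001 -0.001]]
gauge_knob ((535.9778442382812, -15.838644027709961), (14.717536926269531, 55.89952087402344), 2.4072816371917725)
trap_knob ((532.247314453125, -247.70237731933594), (14.726484298706055, 56.16805648803711), 0.5530248880386353)
funnel_knob ((493.8993225097656, 236.88958740234375), (16.251466751098633, 52.75627899169922), 78.16517639160156)
```

View pics/s5.png

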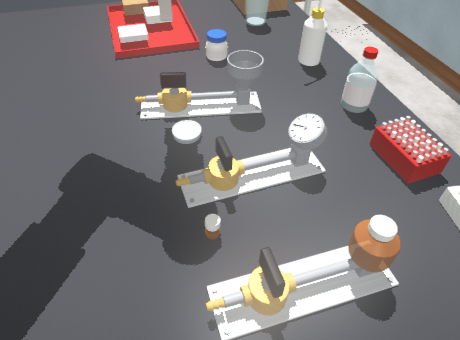

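The funnel bar, at (173,80) in the picture, lies along its pipe: 79.5° → 166.9°, a turn of about 1.53 rad. The other two bars are unmoved and the gripper is clear.

```bash
python3 -c "
from plant import r
print(r.close_job(), r.get_state()['time_s'])"
```

```text
the job is handed in; nothing more can be done
the job is handed in; nothing more can be done
```

The funnel's valve is open. I gripped its knob at 50 N, broke it loose with a 30° anticlockwise twist at 60 N, turned it on to 88°, let go and rose clear.

- **Funnel valve:** the last wrist picture puts the bar about 87° (1.53 rad) from where it started, along the pipe. The side camera agrees within about 2°.
- **Other two valves:** both bars are within 1° of their first reading, so still shut.
- **Robot:** the gripper is open with its fingertips at z ≈ 0.24 m, with about zero contact force. I handed in soon after the 6.5 s reading.
- **Disagreement:** the first scene-camera reading of the knob was about 14 mm off in y because it was partly hidden. I used the side and wrist readings, which agreed within 3 mm.

No checks failed.

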